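Check two brake levers on their bench stands and mark the faulty one

ROBOT

A 7-joint arm with a two-finger parallel gripper is mounted at the origin on a cart in front of the work surface, level with it; the furniture and walls round the work are solid. World frame = base frame: x ahead of the robot, y to its left, z up, the work surface at z = 0. Lengths are in m, angles in rad, forces in N, time in s.
With the tool pointing down it reaches from about 0.4 to 0.85 m from the base axis. Payload 10.4 kg.
Tool frame: the origin (TCP) lies midway between the tips of the shut fingers; the grasp point (between the pads) lies 19 mm behind it; z points along the fingers, y is the line along which they close (so a half turn about z gives the same grasp; the last joint's range is limited). The gripper opens to 87 mm and grips with 3 to 60 N. Pads are 19 mm wide; open, the fingers measure 117 mm over their backs; the gripper's body (75 mm by 190 mm) begins 51 mm behind the grasp point.
Start: joints at [1.239, 0.332, -0.065, 1.46, 0.022, 1.35, -0.088], TCP at [0.19, -0.595, 0.223] pointing down, gripper open.
Joint ranges: [-2.6, 2.6], [-0.5, 2.12], [-1.47, 1.34], [0.16, 2.42], [-1.27, 4.41], [0.06, 2.06], [-2.6, 2.6]. Speed limits (rad/s): [2.22, 2.22, 2.79, 2.79, 3.14, 3.14, 3.14].

INTERFACE

Orientations are given as a unit quaternion [x, y, z, w].
In Python, from bench import r gives the robot as it stands.
- The arm moves only by the tool apply_moves, never from a script. Its argument "steps" is a list of rows, each a list of 7 numbers: the turn, a rotation vector about the tool's x, y, z in rad, then the shift along the tool's x, y, z in mm, then the opening, from -1 (shut) to 1 (fully open). In form: [[ax, ay, az, x, y, z, claw], ...]. A call has 1 to 20 rows; each row is the pose to reach, as a shift and turn from the pose commanded when the call began, along the tool's axes at that moment; what a row does not reach only later rows make up. A row lasts 1/12 s, in which the tool goes at most 41.7 mm and 7.16 degrees, less where a joint would pass 70% of its speed; a pose out of reach is approached as far as the arm can. A call with a gripper value outside its range is refused whole. The fingers move at their own pace and stop on an object; "force" is the grip in N (left out, the last holds). Time passes only in rows, so rows that repeat a pose let the fingers close. It gives the time, the measured TCP pose, the force, the opening and the grip force at its end, in the units of the state.
- r.read_state(): the state, without advancing time (a new reading comes with each control period).
- r.camera(name): name is "scene" or "top" or "wrist"; returns a dict with "pixels" (384x512x3 uint8, red, green, blue), "z_map" (384x512 float32, m along the optical axis (not along the pixel's ray), 0 where there is no reading), "fovy" (degrees; the focal length in pixels is half the picture's height over the tangent of half this angle, whatever the lens; pixels are square), "cx", "cy" (the principal point, pixels), "k1" (the pictures are not rectified: a ray, as slopes to the right and down, at radius r is drawn at 1 + k1 r^2 times it, then the intrinsics apply), "position" and "orientation" of the camera in the world. Camera axes: x right, y down, z forward; pixel columns grow to the right and rows downward; lengths in m; the calibration is good to about 2 mm. A picture is of the moment at which its call begins.
- r.close_job(): hands the job in; it is judged then, once.
The state is a dict: "time": time; "joint_positions": joint angles; "joint_vel": joint speeds; "joint_torque": joint torques, N m; "ee_pos": TCP position; "eef_rot": TCP orientation; "ft_force": force on the tool from outside, world axes, zero at the start; "torque": the same for the moment, N m; "width": finger opening in m; "grip_force": force on a finger pad.
Only numpy, scipy, OpenCV 4.12 (cv2) and the standard library are available. Lean on these libraries where they do the work, as an engineer would, in place of code of your own. Each camera call takes 0.05 s, during which the arm holds its last target. There are 200 camera calls.

TASK

Check the two brake levers on the bench stands, the left one first and then the right: with the backs or tips of the fingers, press each lever in from its outer side, without forcing it, until it stops, hold it there for a second and let it spring back. One of them stops well short of the bar as it should; the other comes right in to the grip, and on that stand then push the red button fully down, where it stays, leaving the other button up. Grasp nothing, keep the fingers off the bar grip and off the rubber strip on the bar side of the lever, and leave the other things on the bench where they are.

Things in the scene. Friction and masses are not known exactly. Their poses are not given: they have to be found in the camera images.
- stand_a: Fixed stand: 16 mm base plate (130x240 mm), grey post (150 mm high, at y -105 mm) with red button, bar along y at x 0, z 130 mm, brake lever on its -x side (pivot at x -50, y -55). Origin on the bench under the bar; x points from lever to bar, away from the robot at yaw 0. Free in front of and below the lever; only the button rises above 154 mm. The stands look alike; either may be left (+y).
- grip_a (a point): Middle of the black rubber grip on the bar, on the bar axis (z 130 mm). The grip is 16 to 18 mm in radius and reaches 53 mm either way along the bar; fixed. Fingers must not touch it.
- pad_a (a point): Middle of the face of the black rubber strip (85x14 mm) on the bar side of the lever blade, turning with the lever. Fingers must not touch it.
- press_a (a point): Where to press, towards the stand's +x: point on the outer face of the aluminium lever blade, mid height (z 130 mm), 80 mm along it from the upright pivot; moves with the lever. Blade 9 mm thick, 16 mm high (z 122 to 138 mm), 126 mm from pivot to its 16 mm round end; at rest it flares 0.20 rad away from the bar. Axes at rest as the stand's.
- lever_a (a joint): Lever angle in rad: 0 at rest, growing as pressed towards the bar. Spring return: at the press point about 4 N to start, 5 to 6.5 N at the stop (damped: a little more if fast), then it stops hard (never above 45 N). The sound lever stops at 0.20 (parallel to the bar, tip 26 mm short of the grip), the faulty one at 0.42 (tip at the grip). One of each.
- button_top_a (a point): Centre of the top face of the stand's red button, 30 mm across, on the grey post; 174 mm above the bench when up, 166 mm when down.
- button_a (a joint): Travel of the red button in m: 0 up, 0.008 fully down. About 4 N moves it; it has no spring and stays where it is pushed.
- stand_b: Fixed stand: 16 mm base plate (130x240 mm), grey post (150 mm high, at y -105 mm) with red button, bar along y at x 0, z 130 mm, brake lever on its -x side (pivot at x -50, y -55). Origin on the bench under the bar; x points from lever to bar, away from the robot at yaw 0. Free in front of and below the lever; only the button rises above 154 mm. The stands look alike; either may be left (+y).
- grip_b (a point): Middle of the black rubber grip on the bar, on the bar axis (z 130 mm). The grip is 16 to 18 mm in radius and reaches 53 mm either way along the bar; fixed. Fingers must not touch it.
- pad_b (a point): Middle of the face of the black rubber strip (85x14 mm) on the bar side of the lever blade, turning with the lever. Fingers must not touch it.
- press_b (a point): Where to press, towards the stand's +x: point on the outer face of the aluminium lever blade, mid height (z 130 mm), 80 mm along it from the upright pivot; moves with the lever. Blade 9 mm thick, 16 mm high (z 122 to 138 mm), 126 mm from pivot to its 16 mm round end; at rest it flares 0.20 rad away from the bar. Axes at rest as the stand's.
- lever_b (a joint): Lever angle in rad: 0 at rest, growing as pressed towards the bar. Spring return: at the press point about 4 N to start, 5 to 6.5 N at the stop (damped: a little more if fast), then it stops hard (never above 45 N). The sound lever stops at 0.20 (parallel to the bar, tip 26 mm short of the grip), the faulty one at 0.42 (tip at the grip). One of each.
- button_top_b (a point): Centre of the top face of the stand's red button, 30 mm across, on the grey post; 174 mm above the bench when up, 166 mm when down.
- button_b (a joint): Travel of the red button in m: 0 up, 0.008 fully down. About 4 N moves it; it has no spring and stays where it is pushed.
- kapton_tape: Bystander, to be left alone: roll of orange-brown tape, 70 mm across, 12 mm high, lying flat; origin at the centre of its underside.
- marker: Bystander, to be left alone: white and blue marker pen, 128 mm long, lying; origin at the centre of its underside.
- cell_single: Bystander, to be left alone: flat pouch cell, 67x93x7 mm, lying; origin at the centre of its underside.
- multimeter: Bystander, to be left alone: orange and black multimeter, 142x68x38 mm, lying; origin at the centre of its underside.

How it is judged:
By the outcome, as a careful person would: the job done as asked, in the order asked, and still so for the second after the job is handed in, with the robot touching nothing.
It also fails if it takes over 58 s, if anything falls off the work surface, if the arm or the gripper's body presses on something with over 40 N, if the wrist force passes 120 N, or if a joint passes its speed limit or range.

## Working session

There is one attempt and no reset: what is moved stays moved. The work goes in short steps, Python scripts to look and compute and a tool call to move; the robot and the scene stay as the last step left them, time stands still between calls to the robot, and variables do not carry over. Pictures are saved under pics/ and viewed, at most 10 in all, crops included, and the job is handed in when it is done.

Besides the shell and the picture viewer there is one more tool, called after ">>>" in YAML: its name, and indented under it one key for each argument. apply_moves: Moves the arm, as the interface text tells. Its arguments: {"type":"object","properties":{"steps":{"type":"array","items":{"type":"array","items":{"type":"number"}}},"force":{"type":"number"}},"required":["steps"]}

```bash
mkdir -p pics; cat > h.py <<'E'
import numpy as np, cv2
from scipy.spatial.transform import Rotation as R
from bench import r
def cloud(c):
    h,w=c["z_map"].shape; f=h/2/np.tan(np.radians(c["fovy"])/2)
    K=np.array([[f,0,c["cx"]],[0,f,c["cy"]],[0,0,1.]])
    uv=np.stack(np.meshgrid(np.arange(w),np.arange(h)),-1).reshape(-1,1,2).astype(float)
    s=cv2.undistortPoints(uv,K,np.array([c["k1"],0,0,0.])).reshape(h,w,2)
    p=np.dstack([s,np.ones((h,w))])*c["z_map"][...,None]
    return p@R.from_quat(c["orientation"]).as_matrix().T+c["position"]
E
python3 - <<'E'
from h import *
ims=[]
for n in("scene","top"):
    c=r.camera(n); P=cloud(c); im=c["pixels"]; ims.append(im)
    print(n,c["position"],c["k1"],(c["z_map"]>0).mean())
    hsv=cv2.cvtColor(im,cv2.COLOR_RGB2HSV)
    m=(((hsv[...,0]<8)|(hsv[...,0]>172))&(hsv[...,1]>140)&(hsv[...,2]>70)).astype(np.uint8)
    k,l,s,ce=cv2.connectedComponentsWithStats(m)
    for i in range(1,k):
        if s[i,4]>25:
            q=P[(l==i)&(c["z_map"]>0)]; print(s[i],ce[i].round(1),np.median(q,0).round(4),q.max(0).round(3) if len(q) else'')
    cv2.imwrite(f"pics/{n}1.png",im[...,::-1])
s=r.read_state();print(s["ee_pos"],s["eef_rot"],R.from_quat(s["eef_rot"]).as_matrix().round(3),s["time"])
E
```

```text
scene [-0.18751259  0.66674102  0.74545067] -0.08560920209692807 0.9959716796875
[415 135  15   5  35] [421.8 136.9] [ 0.4324 -0.8322  0.0692] [ 0.445 -0.788  0.074]
[305 139   8   6  33] [308.3 141.7] [ 0.5783 -0.2655  0.1724] [ 0.594 -0.255  0.175]
[236 182  10   9  68] [240.5 185.9] [0.5163 0.0875 0.1721] [0.752 0.098 0.175]
[ 93 189  11   7  56] [ 98.4 192.2] [0.8539 0.3701 0.11  ] [0.87  0.382 0.124]
top [ 0.28859017 -0.01371817  1.27113629] -0.021881610594584593 0.996307373046875
[462  96  38  20  71] [481.2 102.1] [ 0.9204 -0.5714  0.1458] [ 0.93  -0.514  0.152]
[447 127  41  24  90] [460.1 140.9] [ 0.7809 -0.5066  0.1418] [ 0.831 -0.479  0.149]
[490 132  12  13  29] [496.  139.1] [ 0.8078 -0.618   0.1426] [ 0.837 -0.594  0.171]
[363 193  11  10  87] [367.6 197.6] [ 0.5805 -0.2706  0.1731] [ 0.596 -0.258  0.177]
[225 195  10  11  86] [229.5 199.8] [0.5175 0.0842 0.1732] [0.531 0.096 0.178]
[ 0.18988775 -0.59509685  0.22186267] [ 9.88096478e-01  1.53834213e-01 -1.10831429e-04 -6.10529836e-04] [[ 0.953  0.304 -0.   ]
 [ 0.304 -0.953  0.001]
 [-0.    -0.001 -1.   ]] 0.1
```

View pics/top1.png

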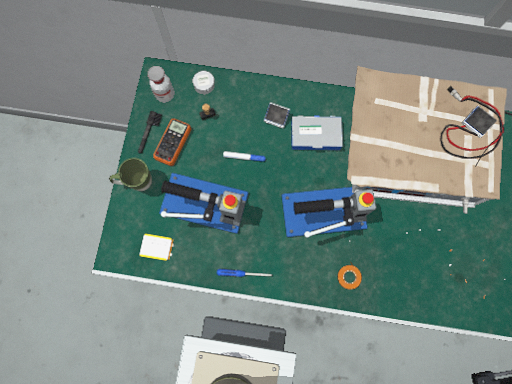

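View pics/scene1.png

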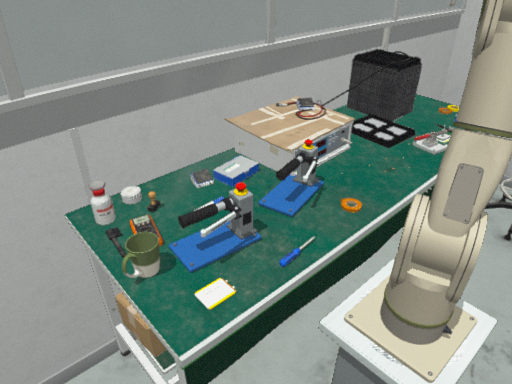

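The top view shows the left stand (button at px 230,200, lever tip 165,213) and the right stand (button at 367,198, lever tip 307,234). The tape (350,277) and the cell (156,247) lie on the robot's side. Next I'll measure the stand frames.

```bash
cat > m.py <<'E'
from h import *
c=r.camera("top"); P=cloud(c); im=c["pixels"]; hsv=cv2.cvtColor(im,cv2.COLOR_RGB2HSV).astype(int)
H,S,V=hsv[...,0],hsv[...,1],hsv[...,2]
out={}
for n,b in(("L",np.array([.5175,.0842])),("R",np.array([.5805,-.2706]))):
    near=np.linalg.norm(P[...,:2]-b,axis=-1)<.27
    near&=(P[...,1]>b[1]-.08)
    blue=near&(H>100)&(H<125)&(S>150)&(abs(P[...,2]-.016)<.006)
    mm=cv2.morphologyEx(blue.astype(np.uint8),cv2.MORPH_OPEN,np.ones((3,3)))>0
    q=P[mm][:,:2]; box=cv2.minAreaRect((q*1000).astype(np.float32)); print(n,"base",box)
    blk=near&(V<60)&(P[...,2]>.125)&(P[...,2]<.156); q=P[blk]
    g=cv2.fitLine((q[:,:2]*1000).astype(np.float32),cv2.DIST_HUBER,0,.01,.01).ravel();print("grip",len(q),np.median(q,0),g)
    lv=near&(S<60)&(V>130)&(P[...,2]>.125)&(P[...,2]<.145); q=P[lv]
    l=cv2.fitLine((q[:,:2]*1000).astype(np.float32),cv2.DIST_HUBER,0,.01,.01).ravel();print("lever",len(q),l,q[:,:2][q[:,1].argmax()],q[:,:2][q[:,1].argmin()])
    # stand y axis (towards +y world), from base long side and grip line
    bp=cv2.boxPoints(box); e=[bp[1]-bp[0],bp[2]-bp[1]]; e=max(e,key=np.linalg.norm); e=e/np.linalg.norm(e); e*=np.sign(e[1])
    g2=g[:2]*np.sign(g[1]); l2=l[:2]*np.sign(l[1])
    yaw=[float(np.arctan2(-v[0],v[1])) for v in(e,g2,l2)]
    print("yaw base,grip,lever-0.2:",yaw[0],yaw[1],yaw[2]-.2)
    for y in yaw[:2]:
        A=np.array([[np.cos(y),-np.sin(y)],[np.sin(y),np.cos(y)]]); o=b-A@[0,-.105]
        print(" origin",o,"base ctr local",(A.T@(np.array(box[0])/1000-o)).round(4),"grip pt local",(A.T@(g[2:]/1000-o)).round(4),"lever pt local",(A.T@(l[2:]/1000-o)).round(4))
E
python3 m.py
```

```text
L base ((508.398193359375, 164.005126953125), (369.5062255859375, 264.8013000488281), 3.857201099395752)
grip 534 [0.52490564 0.20530474 0.14200248] [1.9173588e-01 9.8144656e-01 5.2438031e+02 2.0717766e+02]
lever 273 [  0.48451918  -0.87478065 481.98868    190.43076   ] [0.46041072 0.26164566] [0.53802913 0.06071389]
yaw base,grip,lever-0.2: -1.503475546836853 -0.19293053448200226 0.30581341981887816
 origin [0.62226216 0.09126334] base ctr local [-0.0802 -0.1087] grip pt local [-0.1222 -0.0899] lever pt local [-0.1084 -0.1333]
 origin [0.53763227 0.18725189] base ctr local [-0.0242 -0.0284] grip pt local [-0.0168  0.017 ] lever pt local [-0.0552 -0.0075]
R base ((561.593994140625, -182.1925811767578), (129.78321838378906, 239.08639526367188), 14.94016170501709)
grip 569 [ 0.54281419 -0.15645973  0.14225707] [ 1.3034754e-01 -9.9146837e-01  5.4323853e+02 -1.5372032e+02]
lever 1122 [ 8.8682652e-01 -4.6210256e-01  6.2809363e+02 -2.5024965e+02] [ 0.46744958 -0.1223312 ] [ 0.74178408 -0.35050625]
yaw base,grip,lever-0.2: 0.26075512170791626 0.13071949779987335 0.8904316902160645
 origin [ 0.55342993 -0.16914946] base ctr local [ 0.0045 -0.0147] grip pt local [-0.0059  0.0175] lever pt local [ 0.0512 -0.0976]
 origin [ 0.56681351 -0.16649582] base ctr local [-0.0072 -0.0149] grip pt local [-0.0217  0.0157] lever pt local [ 0.0498 -0.091 ]
```

```bash
cat > m2.py <<'E'
from h import *
c=r.camera("top"); P=cloud(c); im=c["pixels"]; hsv=cv2.cvtColor(im,cv2.COLOR_RGB2HSV).astype(int)
H,S,V=hsv[...,0],hsv[...,1],hsv[...,2]
for n,b,y in(("L",np.array([.5175,.0842]),-.0),("R",np.array([.5805,-.2706]),.26)):
    blue=(H>100)&(H<125)&(S>150)&(abs(P[...,2]-.016)<.006)&(np.linalg.norm(P[...,:2]-b,axis=-1)<.25)
    mm=cv2.morphologyEx(blue.astype(np.uint8),cv2.MORPH_OPEN,np.ones((3,3)))
    k,l,s,_=cv2.connectedComponentsWithStats(mm); i=[j for j in range(1,k) if s[j,4]>100]
    d=[np.linalg.norm(P[l==j][:,:2].mean(0)-b-[0,.09]) for j in i]; j=i[int(np.argmin(d))]
    q=np.concatenate([P[l==a] for a in i if np.linalg.norm(P[l==a][:,:2].mean(0)-b-[0,.09])<.12])[:,:2]
    box=cv2.minAreaRect((q*1000).astype(np.float32)); print(n,"base",box)
    for it in range(6):
        A=np.array([[np.cos(y),-np.sin(y)],[np.sin(y),np.cos(y)]]); o=b-A@[0,-.105]
        L=(P[...,:2]-o)@A
        gm=(abs(L[...,0])<.028)&(L[...,1]>-.04)&(L[...,1]<.08)&(P[...,2]>.132)&(P[...,2]<.155)
        q=L[gm]; g=np.polyfit(q[:,1],q[:,0],1); y+= -np.arctan(g[0])*.7
    print(" yaw grip",y,"n",len(q),"off",g,"o",o, "y range",q[:,1].min(),q[:,1].max(),"base ctr local",A.T@(np.array(box[0])/1000-o))
    lm=(P[...,2]>.128)&(P[...,2]<.146)&(L[...,0]<-.035)&(L[...,0]>-.12)&(L[...,1]>-.03)&(L[...,1]<.08)
    q=L[lm]; g=np.polyfit(q[:,1],q[:,0],1); print(" lever slope",np.arctan(g[0]),"x at y=0",g[1],"x at .06",np.polyval(g,.06),len(q),np.median(P[lm][:,2]), "ymax",q[:,1].max())
    press=o+A@[-.05-.08*np.sin(.2)-.0045,-.055+.08*np.cos(.2)]; print(" press",press,"tip",o+A@[-.05-.126*np.sin(.2),-.055+.126*np.cos(.2)])
E
python3 m2.py
```

```text
L base ((530.39404296875, 174.2649383544922), (240.28927612304688, 128.72886657714844), 84.42950439453125)
 yaw grip -0.08712361820384436 n 465 off [ 0.00044914 -0.00129931] o [0.52660352 0.18880462] y range -0.03959113950568862 0.07970671117794538 base ctr local [ 0.00503684 -0.01415629]
 lever slope -0.19461403949643197 x at y=0 -0.06195908537913896 x at .06 -0.07378561456423113 179 0.13612299026354568 ymax 0.068559061224394
 press [0.4585043  0.21822495] tip [0.45779169 0.26354043]
R base ((561.094482421875, -182.31820678710938), (129.67486572265625, 238.5284423828125), 14.941130638122559)
 yaw grip 0.2710507527254812 n 467 off [-5.15075159e-05 -1.34493205e-03] o [ 0.55239053 -0.16943253] y range -0.03891834774822374 0.07899308592301871 base ctr local [ 0.00493664 -0.01474548]
 lever slope -0.18787941557665772 x at y=0 -0.061722926750557044 x at .06 -0.07313022949535594 176 0.13562781448936279 ymax 0.06890977283991788
 press [ 0.47830054 -0.1657265 ] tip [ 0.46176192 -0.12353083]
```

>>> apply_moves:
  steps:
    - [0,0,-0.1,50,-54,0,-1]
    - [0,0,-0.2,80,-86,0,-1]
    - [0,0,-0.3,110,-118,0,-1]
    - [0,0,-0.4,140,-150,0,-1]
    - [0,0,-0.5,168,-180,0,-1]
    - [0,0,-0.6,196,-210,0,-1]
    - [0,0,-0.7,224,-240,0,-1]
    - [0,0,-0.8,252,-270,0,-1]
    - [0,0,-0.9,280,-300,0,-1]
    - [0,0,-1.0,308,-330,0,-1]
    - [0,0,-1.1,335,-360,0,-1]
    - [0,0,-1.17,348,-398,0,-1]
    - [0,0,-1.17,361,-437,0,-1]
    - [0,0,-1.17,374,-476,0,-1]
    - [0,0,-1.17,387,-515,0,-1]
    - [0,0,-1.17,400,-554,0,-1]
    - [0,0,-1.17,413,-593,0,-1]
    - [0,0,-1.17,426,-632,0,-1]
    - [0,0,-1.17,445,-672,0,-1]
    - [0,0,-1.17,463,-711,0,-1]
  force: 10

```text
time: 1.87
ee_pos: [0.4112, 0.1944, 0.2231]
eef_rot: [0.739, 0.674, 0.0, 0.001]
ft_force: [1.3, 0.1, -0.4]
width: 0.0003
grip_force: 0.0
```

>>> apply_moves:
  steps:
    - [0,0,0,0,0,0,-1]
    - [0,0,0,0,0,30,-1]
    - [0,0,0,0,0,60,-1]
    - [0,0,0,0,0,85,-1]
    - [0,0,0,0,0,105,-1]
    - [0,0,0,0,0,110,-1]
    - [0,0,0,0,0,110,-1]
    - [0,0,0,0,0,110,-1]

```text
time: 2.53
ee_pos: [0.412, 0.1927, 0.1134]
eef_rot: [0.739, 0.674, 0.0, -0.0]
ft_force: [-0.3, -0.7, 0.6]
width: 0.0003
grip_force: 0.0
```

```bash
cat > s.py <<'E'
from h import *
import sys
S={"L":(np.array([.5175,.0842]),-.09),"R":(np.array([.5805,-.2706]),.266)}
def loc(n):
    b,y=S[n];A=np.array([[np.cos(y),-np.sin(y)],[np.sin(y),np.cos(y)]]);o=b-A@[0,-.105]
    s=r.read_state();return A.T@(s["ee_pos"][:2]-o),s["ee_pos"],s["ft_force"],s["width"],s["time"]
if __name__=="__main__":
    print(*loc(sys.argv[1])); cv2.imwrite(f"pics/{sys.argv[2]}.png",cv2.resize(r.camera(sys.argv[3])["pixels"][100:300,100:460] if sys.argv[3]!="wrist" else r.camera("wrist")["pixels"],None,fx=1.5,fy=1.5)[...,::-1])
E
python3 s.py L p3 scene
```

```text
[-0.114856   -0.00642368] [0.41196875 0.19270045 0.11337701] [-0.29536774 -0.73916445  0.64574469] 0.0003425988211913895 2.5333
```

View pics/p3.png

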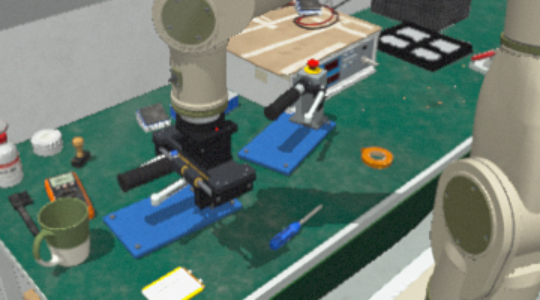

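The gripper is in front of the left lever (px 205,190) and clear of it. It needs a 30 mm shift along the lever, then I press slowly.

>>> apply_moves:
  steps:
    - [0,0,0,15,0,0,-1]
    - [0,0,0,30,0,0,-1]
    - [0,0,0,30,0,0,-1]
    - [0,0,0,30,6,0,-1]
    - [0,0,0,30,12,0,-1]
    - [0,0,0,30,17,0,-1]
    - [0,0,0,30,20,0,-1]
    - [0,0,0,30,22,0,-1]
    - [0,0,0,30,24,0,-1]
    - [0,0,0,30,26,0,-1]
    - [0,0,0,30,28,0,-1]
    - [0,0,0,30,30,0,-1]
    - [0,0,0,30,32,0,-1]
    - [0,0,0,30,34,0,-1]

```text
time: 3.75
ee_pos: [0.4478, 0.2194, 0.1124]
eef_rot: [0.739, 0.674, -0.0, -0.0]
ft_force: [-4.8, 2.4, 0.2]
width: 0.0005
grip_force: 2.1
```

```bash
python3 s.py L p4 wrist
```

```text
[-0.08158185  0.0233482 ] [0.44778409 0.2193612  0.11236116] [-4.78401318  2.39993526  0.24388144] 0.00046437327425621384 3.75
```

View pics/p4.png

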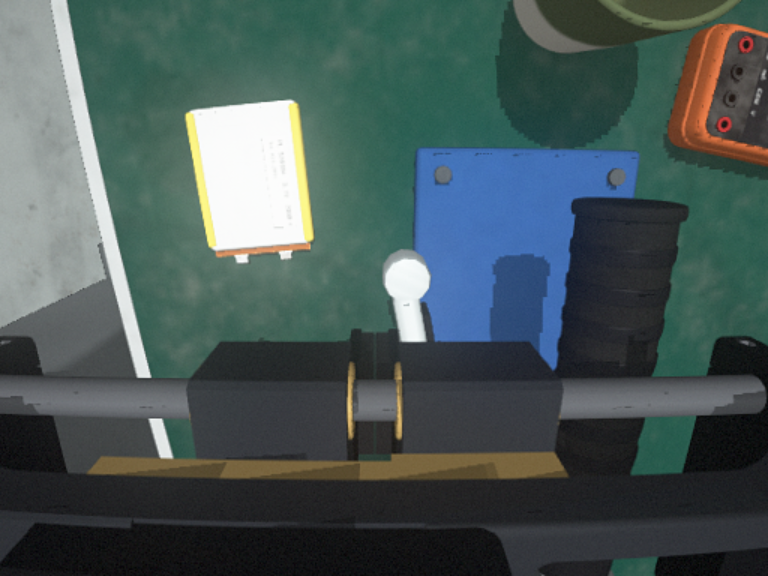

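Wrist view: shut fingers (375,350) lie against the outer face of the lever (tip 406,275); the force is about 5 N. Continuing.

>>> apply_moves:
  steps:
    - [0,0,0,0,1.5,0,-1]
    - [0,0,0,0,3,0,-1]
    - [0,0,0,0,4.5,0,-1]
    - [0,0,0,0,6,0,-1]
    - [0,0,0,0,7.5,0,-1]
    - [0,0,0,0,9,0,-1]
    - [0,0,0,0,10,0,-1]
    - [0,0,0,0,11,0,-1]
    - [0,0,0,0,12,0,-1]
    - [0,0,0,0,12,0,-1]

```text
time: 4.63
ee_pos: [0.4597, 0.219, 0.1125]
eef_rot: [0.738, 0.674, -0.0, -0.001]
ft_force: [-4.0, 2.9, 1.0]
width: 0.0004
grip_force: 2.2
```

>>> apply_moves:
  steps:
    - [0,0,0,0,1,0,-1]
    - [0,0,0,0,2,0,-1]
    - [0,0,0,0,3,0,-1]
    - [0,0,0,0,3,0,-1]

```text
time: 4.97
ee_pos: [0.4626, 0.2188, 0.1125]
eef_rot: [0.738, 0.674, 0.0, -0.001]
ft_force: [-4.5, 4.1, 0.6]
width: 0.0003
grip_force: 2.4
```

>>> apply_moves:
  steps:
    - [0,0,0,0,1,0,-1]
    - [0,0,0,0,2,0,-1]
    - [0,0,0,0,3,0,-1]
    - [0,0,0,0,4,0,-1]
    - [0,0,0,0,4,0,-1]

```text
time: 5.38
ee_pos: [0.4649, 0.2188, 0.1123]
eef_rot: [0.738, 0.675, -0.001, -0.001]
ft_force: [-11.9, 3.6, 5.3]
width: 0.0008
grip_force: 6.5
```

```bash
cat > a.py <<'E'
from h import *; import sys
from s import S,loc
n=sys.argv[1]; b,y=S[n];A=np.array([[np.cos(y),-np.sin(y)],[np.sin(y),np.cos(y)]]);o=b-A@[0,-.105]
print(*loc(n))
for cam in("wrist","top","scene"):
    c=r.camera(cam);P=cloud(c);L=(P[...,:2]-o)@A
    hsv=cv2.cvtColor(c["pixels"],cv2.COLOR_RGB2HSV)
    m=(P[...,2]>.120)&(P[...,2]<.146)&(L[...,0]<-.019)&(L[...,0]>-.1)&(L[...,1]>.04)&(L[...,1]<.09)&(hsv[...,2]>110)&(hsv[...,1]<60)
    q=L[m]
    if len(q)>5: 
        t=q[q[:,1]>q[:,1].max()-.014].mean(0); print(cam,len(q),"tip region",t.round(4),"angle",np.arctan2(t[0]+.05,t[1]+.055)+.2)
    cv2.imwrite(f"pics/{sys.argv[2]}_{cam}.png",c["pixels"][...,::-1])
E
python3 a.py L a1
```

```text
[-0.06446201  0.02434587] [0.4649243  0.21881613 0.11229145] [-11.89455168   3.61493179   5.253543  ] 0.0008046781795082233 5.3833
wrist 1459 tip region [-0.0486  0.0654] angle 0.21198219698443688
scene 79 tip region [-0.0514  0.0661] angle 0.18831665593853947
```

View pics/a1_wrist.png

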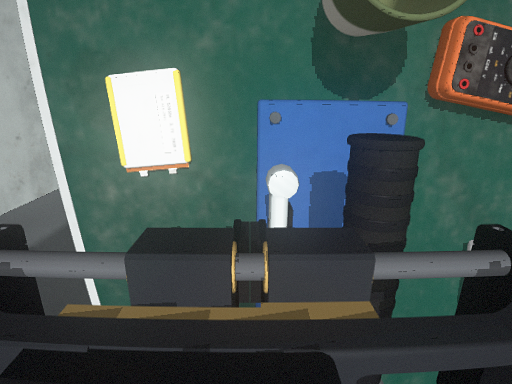

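The lever is stopped parallel to the bar (tip 283,182, grip at 385,185), at an angle of about 0.20 and 12 N, so the left one is sound. Hold for a second, then release.

>>> apply_moves:
  steps:
    - [0,0,0,0,0,0,-1]
    - [0,0,0,0,0,0,-1]
    - [0,0,0,0,0,0,-1]
    - [0,0,0,0,0,0,-1]
    - [0,0,0,0,0,0,-1]
    - [0,0,0,0,0,0,-1]
    - [0,0,0,0,0,0,-1]
    - [0,0,0,0,0,0,-1]
    - [0,0,0,0,0,0,-1]
    - [0,0,0,0,0,0,-1]
    - [0,0,0,0,0,0,-1]
    - [0,0,0,0,0,0,-1]
    - [0,0,0,0,0,0,-1]
    - [0,0,0,0,0,0,-1]

```text
time: 6.7
ee_pos: [0.4649, 0.2188, 0.1123]
eef_rot: [0.738, 0.675, -0.001, -0.001]
ft_force: [-11.4, 3.5, 5.8]
width: 0.0004
grip_force: 6.4
```

>>> apply_moves:
  steps:
    - [0,0,0,0,-4,0,-1]
    - [0,0,0,0,-8,0,-1]
    - [0,0,0,0,-14,0,-1]
    - [0,0,0,0,-20,0,-1]
    - [0,0,0,0,-28,0,-1]
    - [0,0,0,0,-38,0,-1]
    - [0,0,0,0,-50,0,-1]
    - [0,0,0,0,-55,0,-1]
    - [0,0,0,0,-55,0,-1]

```text
time: 7.45
ee_pos: [0.4115, 0.2225, 0.1127]
eef_rot: [0.739, 0.674, -0.0, 0.001]
ft_force: [0.2, -0.4, 0.4]
width: 0.0007
grip_force: 0.0
```

```bash
python3 a.py L a2; python3 - <<'E'
from s import *
# move to right-stand pre-press
p,pos,f,w,t=loc("L"); s=r.read_state(); M=R.from_quat(s["eef_rot"]).as_matrix()
b,y=S["R"];A=np.array([[np.cos(y),-np.sin(y)],[np.sin(y),np.cos(y)]]);o=b-A@[0,-.105]
psi=np.arctan2(M[1,0],M[0,0]);g=np.r_[o+A@[-.118,.0234],.112]
print(g,"az",-(y+np.pi/2-psi),"shift",M.T@(g-s["ee_pos"])*1000)
E
```

```text
[-0.11795899  0.02316706] [0.41153789 0.22245032 0.11269408] [ 0.16569433 -0.37131286  0.40312817] 0.0007254588197426101 7.45
wrist 1527 tip region [-0.0733  0.063 ] angle 0.004996340743383343
scene 69 tip region [-0.0749  0.0638] angle -0.006656775825297279
[ 0.432897   -0.17773497  0.112     ] az -0.3586010203646026 shift [-396.39577515   56.75421567    0.78487392]
```

>>> apply_moves:
  steps:
    - [0,0,0,0,0,-30,-1]
    - [0,0,0,0,0,-65,-1]
    - [0,0,0,0,0,-95,-1]
    - [0,0,-0.05,-25,4,-110,-1]
    - [0,0,-0.1,-60,9,-110,-1]
    - [0,0,-0.15,-98,14,-110,-1]
    - [0,0,-0.2,-136,20,-110,-1]
    - [0,0,-0.25,-174,25,-110,-1]
    - [0,0,-0.3,-212,31,-110,-1]
    - [0,0,-0.36,-250,36,-110,-1]
    - [0,0,-0.36,-288,42,-110,-1]
    - [0,0,-0.36,-326,47,-110,-1]
    - [0,0,-0.36,-362,53,-110,-1]
    - [0,0,-0.36,-390,57,-110,-1]
    - [0,0,-0.36,-396,57,-110,-1]
    - [0,0,-0.36,-396,57,-110,-1]

```text
time: 8.93
ee_pos: [0.4325, -0.1793, 0.2221]
eef_rot: [0.608, 0.794, 0.0, -0.0]
ft_force: [-0.4, 0.9, -0.2]
width: 0.0006
grip_force: 0.0
```

>>> apply_moves:
  steps:
    - [0,0,0,0,0,0,-1]
    - [0,0,0,0,0,30,-1]
    - [0,0,0,0,0,60,-1]
    - [0,0,0,0,0,85,-1]
    - [0,0,0,0,0,105,-1]
    - [0,0,0,0,0,110,-1]
    - [0,0,0,0,0,110,-1]
    - [0,0,0,0,0,110,-1]

```text
time: 9.6
ee_pos: [0.4335, -0.1764, 0.1136]
eef_rot: [0.606, 0.796, 0.0, 0.001]
ft_force: [0.1, -0.3, 0.4]
width: 0.0009
grip_force: 0.0
```

```bash
python3 a.py R a3
```

```text
[-0.11702808  0.02450279] [ 0.43354483 -0.17641548  0.11363339] [ 0.0763676  -0.3443318   0.42534039] 0.0009197967684710471 9.6
wrist 1453 tip region [-0.0736  0.0614] angle 0.0001484223660204731
top 35 tip region [-0.0741  0.0614] angle -0.004443751239388061
scene 39 tip region [-0.0736  0.0632] angle 0.0033036318316036206
```

>>> apply_moves:
  steps:
    - [0,0,0,0,7,0,-1]
    - [0,0,0,0,14,0,-1]
    - [0,0,0,0,20,0,-1]
    - [0,0,0,0,24,0,-1]
    - [0,0,0,0,26,0,-1]
    - [0,0,0,0,28,0,-1]
    - [0,0,0,0,30,0,-1]
    - [0,0,0,0,32,0,-1]
    - [0,0,0,0,34,0,-1]
    - [0,0,0,0,36,0,-1]
    - [0,0,0,0,38,0,-1]
    - [0,0,0,0,40,0,-1]
    - [0,0,0,0,42,0,-1]
    - [0,0,0,0,44,0,-1]
    - [0,0,0,0,46,0,-1]
    - [0,0,0,0,48,0,-1]
    - [0,0,0,0,49,0,-1]
    - [0,0,0,0,50,0,-1]

```text
time: 11.25
ee_pos: [0.4799, -0.1633, 0.112]
eef_rot: [0.606, 0.795, -0.001, -0.001]
ft_force: [-6.1, 1.6, 1.3]
width: 0.0004
grip_force: 2.6
```

>>> apply_moves:
  steps:
    - [0,0,0,0,1,0,-1]
    - [0,0,0,0,2,0,-1]
    - [0,0,0,0,3,0,-1]
    - [0,0,0,0,4,0,-1]
    - [0,0,0,0,5,0,-1]
    - [0,0,0,0,5,0,-1]

```text
time: 11.75
ee_pos: [0.4846, -0.1619, 0.112]
eef_rot: [0.606, 0.795, -0.001, -0.001]
ft_force: [-5.8, 2.0, 2.0]
width: 0.0005
grip_force: 2.8
```

>>> apply_moves:
  steps:
    - [0,0,0,0,1,0,-1]
    - [0,0,0,0,2,0,-1]
    - [0,0,0,0,3,0,-1]
    - [0,0,0,0,4,0,-1]
    - [0,0,0,0,5,0,-1]
    - [0,0,0,0,6,0,-1]
    - [0,0,0,0,7,0,-1]
    - [0,0,0,0,8,0,-1]
    - [0,0,0,0,9,0,-1]
    - [0,0,0,0,9,0,-1]

```text
time: 12.58
ee_pos: [0.4932, -0.1596, 0.1119]
eef_rot: [0.606, 0.795, -0.001, -0.002]
ft_force: [-6.5, 2.2, 0.5]
width: 0.0005
grip_force: 3.2
```

```bash
python3 a.py R a4
```

```text
[-0.05510034  0.02501702] [ 0.49315941 -0.15964013  0.11190101] [-6.47811504  2.23444917  0.49192287] 0.0005353874639680195 12.5833
wrist 1485 tip region [-0.0333  0.0625] angle 0.3416079837743735
top 26 tip region [-0.0345  0.0628] angle 0.33069924820902
scene 43 tip region [-0.0339  0.0646] angle 0.33375703009707364
```

Angle 0.33 and still moving freely, so the right one is the faulty lever. Continuing gently to its stop.

>>> apply_moves:
  steps:
    - [0,0,0,0,1,0,-1]
    - [0,0,0,0,2,0,-1]
    - [0,0,0,0,3,0,-1]
    - [0,0,0,0,4,0,-1]
    - [0,0,0,0,5,0,-1]
    - [0,0,0,0,5,0,-1]

```text
time: 13.23
ee_pos: [0.4979, -0.1587, 0.1119]
eef_rot: [0.606, 0.795, -0.001, -0.001]
ft_force: [-6.7, 1.6, 0.8]
width: 0.0005
grip_force: 3.4
```

>>> apply_moves:
  steps:
    - [0,0,0,0,1,0,-1]
    - [0,0,0,0,2,0,-1]
    - [0,0,0,0,2,0,-1]

```text
time: 13.48
ee_pos: [0.4994, -0.1584, 0.1118]
eef_rot: [0.607, 0.795, -0.001, -0.002]
ft_force: [-8.6, 0.2, 2.7]
width: 0.0002
grip_force: 4.5
```

```bash
python3 a.py R a5
```

```text
[-0.04874194  0.02454355] [ 0.49941865 -0.15842549  0.11181642] [-8.627685    0.19278251  2.72250919] 0.00019161947768719885 13.4833
wrist 1310 tip region [-0.0248  0.0606] angle 0.41495271877482376
top 19 tip region [-0.0248  0.062 ] angle 0.41175348671703205
scene 40 tip region [-0.0246  0.0633] angle 0.41140527222695455
```

Force is just rising at about 0.415; one more mm, then hold.

>>> apply_moves:
  steps:
    - [0,0,0,0,0.6,0,-1]
    - [0,0,0,0,1.2,0,-1]
    - [0,0,0,0,1.2,0,-1]
    - [0,0,0,0,1.2,0,-1]
    - [0,0,0,0,1.2,0,-1]
    - [0,0,0,0,1.2,0,-1]
    - [0,0,0,0,1.2,0,-1]
    - [0,0,0,0,1.2,0,-1]
    - [0,0,0,0,1.2,0,-1]
    - [0,0,0,0,1.2,0,-1]
    - [0,0,0,0,1.2,0,-1]
    - [0,0,0,0,1.2,0,-1]
    - [0,0,0,0,1.2,0,-1]
    - [0,0,0,0,1.2,0,-1]
    - [0,0,0,0,1.2,0,-1]
    - [0,0,0,0,1.2,0,-1]

```text
time: 14.97
ee_pos: [0.4997, -0.1584, 0.1117]
eef_rot: [0.607, 0.795, -0.002, -0.002]
ft_force: [-14.1, 0.3, 5.0]
width: 0.0005
grip_force: 6.9
```

```bash
python3 a.py R a6
```

```text
[-0.0484819  0.0245321] [ 0.49967255 -0.15836817  0.11171558] [-14.06393212   0.32870987   4.97921657] 0.00048141532985979915 14.9667
wrist 1315 tip region [-0.0247  0.0605] angle 0.4153851395676192
top 19 tip region [-0.0249  0.0621] angle 0.4110714174730119
scene 34 tip region [-0.0247  0.0635] angle 0.4103994517426094
```

>>> apply_moves:
  steps:
    - [0,0,0,0,-4,0,-1]
    - [0,0,0,0,-8,0,-1]
    - [0,0,0,0,-13,0,-1]
    - [0,0,0,0,-19,0,-1]
    - [0,0,0,0,-26,0,-1]
    - [0,0,0,0,-34,0,-1]
    - [0,0,0,0,-44,0,-1]
    - [0,0,0,0,-56,0,-1]
    - [0,0,0,0,-70,0,-1]
    - [0,0,0,0,-70,0,-1]

```text
time: 15.95
ee_pos: [0.4325, -0.1778, 0.1125]
eef_rot: [0.607, 0.795, -0.001, -0.0]
ft_force: [0.2, -0.5, -0.2]
width: 0.0004
grip_force: 0.0
```

```bash
python3 a.py R a7; python3 - <<'E'
from s import *
s=r.read_state(); M=R.from_quat(s["eef_rot"]).as_matrix()
print(M.T@(np.array([.5805,-.2706,.195])-s["ee_pos"])*1000,s["ee_pos"])
E
```

```text
[-0.11841133  0.02345649] [ 0.43248529 -0.1777886   0.11253609] [ 0.22116042 -0.47684651 -0.19703828] 0.0003785439269189238 15.95
wrist 1502 tip region [-0.0735  0.0614] angle 0.0004635240909769134
top 34 tip region [-0.0741  0.0614] angle -0.0044556957313467704
scene 37 tip region [-0.0733  0.0626] angle 0.004725525808001341
[-129.02616076  115.37385086  -81.82350788] [ 0.43521325 -0.17672256  0.11294668]
```

>>> apply_moves:
  steps:
    - [0,0,0,0,0,-30,-1]
    - [0,0,0,0,0,-65,-1]
    - [0,0,0,0,0,-95,-1]
    - [0,0,0,-20,18,-110,-1]
    - [0,0,0,-45,40,-110,-1]
    - [0,0,0,-70,63,-110,-1]
    - [0,0,0,-95,86,-110,-1]
    - [0,0,0,-118,107,-110,-1]
    - [0,0,0,-129,116,-110,-1]
    - [0,0,0,-129,116,-100,-1]
    - [0,0,0,-129,116,-85,-1]
    - [0,0,0,-129,116,-75,-1]
    - [0,0,0,-129,116,-75,-1]

```text
time: 17.18
ee_pos: [0.5797, -0.2693, 0.1848]
eef_rot: [0.606, 0.795, -0.0, -0.002]
ft_force: [-0.3, 0.8, -0.6]
width: 0.0005
grip_force: 0.0
```

```bash
python3 s.py R p8 scene
```

```text
[-0.00040326 -0.10355191] [ 0.57973025 -0.26930884  0.18475638] [-0.32510853  0.84239231 -0.57102057] 0.0004845796112716621 17.1833
```

View pics/p8.png

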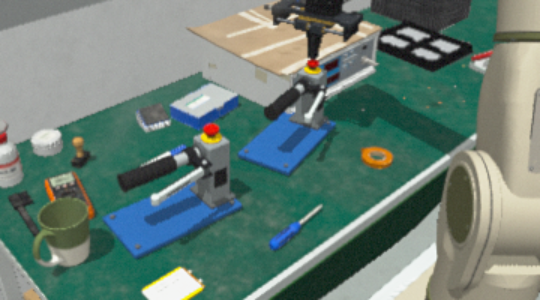

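The fingers (315,55) are right above the right stand's red button (313,64). Push down slowly.

>>> apply_moves:
  steps:
    - [0,0,0,0,0,3,-1]
    - [0,0,0,0,0,6,-1]
    - [0,0,0,0,0,8,-1]
    - [0,0,0,0,0,9,-1]
    - [0,0,0,0,0,10,-1]
    - [0,0,0,0,0,11,-1]
    - [0,0,0,0,0,12,-1]
    - [0,0,0,0,0,13,-1]
    - [0,0,0,0,0,14,-1]
    - [0,0,0,0,0,15,-1]
    - [0,0,0,0,0,16,-1]
    - [0,0,0,0,0,16,-1]

```text
time: 18.23
ee_pos: [0.581, -0.2702, 0.1716]
eef_rot: [0.606, 0.795, -0.0, 0.0]
ft_force: [-1.5, -0.3, 2.9]
width: 0.0006
grip_force: 1.3
```

>>> apply_moves:
  steps:
    - [0,0,0,0,0,1,-1]
    - [0,0,0,0,0,2,-1]
    - [0,0,0,0,0,3,-1]
    - [0,0,0,0,0,3,-1]

```text
time: 18.57
ee_pos: [0.581, -0.2702, 0.1683]
eef_rot: [0.606, 0.795, 0.0, 0.0]
ft_force: [-1.4, -0.5, 2.3]
width: 0.0004
grip_force: 1.0
```

>>> apply_moves:
  steps:
    - [0,0,0,0,0,1,-1]
    - [0,0,0,0,0,2,-1]
    - [0,0,0,0,0,3,-1]
    - [0,0,0,0,0,3,-1]

```text
time: 18.9
ee_pos: [0.5811, -0.2702, 0.1665]
eef_rot: [0.606, 0.795, -0.0, 0.0]
ft_force: [-4.1, 0.9, 10.1]
width: 0.0007
grip_force: 5.1
```

>>> apply_moves:
  steps:
    - [0,0,0,0,0,1,-1]
    - [0,0,0,0,0,2,-1]
    - [0,0,0,0,0,2,-1]

```text
time: 19.15
ee_pos: [0.5812, -0.2702, 0.1663]
eef_rot: [0.606, 0.795, -0.0, 0.001]
ft_force: [-9.7, 3.4, 23.0]
width: 0.0002
grip_force: 11.5
```

>>> apply_moves:
  steps:
    - [0,0,0,0,0,-6,-1]
    - [0,0,0,0,0,-20,-1]
    - [0,0,0,0,0,-45,-1]
    - [0,0,0,0,0,-80,-1]
    - [0,0,0,-30,-20,-80,-1]
    - [0,0,0,-50,-50,-80,-1]
    - [0,0,0,-60,-85,-80,-1]
    - [0,0,0,-60,-120,-80,-1]
    - [0,0,0,-60,-120,-80,-1]
    - [0,0,0,-60,-120,-80,-1]

```text
time: 19.98
ee_pos: [0.4792, -0.3614, 0.2433]
eef_rot: [0.608, 0.794, -0.001, -0.0]
ft_force: [1.6, 1.0, -0.6]
width: 0.0006
grip_force: 0.0
```

```bash
python3 a.py R a9; python3 a.py L a9b; python3 - <<'E'
from h import *
for n in("top","scene"):
    c=r.camera(n);P=cloud(c);hsv=cv2.cvtColor(c["pixels"],cv2.COLOR_RGB2HSV).astype(int)
    red=((hsv[...,0]<8)|(hsv[...,0]>172))&(hsv[...,1]>140)
    for b in([.5175,.0842],[.5805,-.2706]):
        q=P[red&(np.linalg.norm(P[...,:2]-b,axis=-1)<.025)];print(n,b,len(q),np.median(q[:,2]) if len(q) else'', np.percentile(q[:,2],90) if len(q) else'')
E
```

```text
[-0.12160027 -0.16600856] [ 0.47921398 -0.36142847  0.24332786] [ 1.56776354  1.04240564 -0.62927927] 0.0005627935634988942 19.9833
top 52 tip region [-0.0744  0.0612] angle -0.006617890605354004
scene 39 tip region [-0.0737  0.0634] angle 0.0026455003917785214
[ 0.00462026 -0.54934997] [ 0.48216403 -0.35876683  0.2433817 ] [-0.15506597  0.02231832 -0.43854724] 0.0005638792920526804 20.1333
top 47 tip region [-0.0739  0.0617] angle -0.001984442037036044
scene 71 tip region [-0.0749  0.0633] angle -0.0072903056927551
top [0.5175, 0.0842] 86 0.1722919755581015 0.17591750805793016
top [0.5805, -0.2706] 87 0.16494898435842598 0.16747180347259386
scene [0.5175, 0.0842] 62 0.17204496848359085 0.17396979327755172
scene [0.5805, -0.2706] 30 0.16474653790898347 0.16587341106098652
```

View pics/a9_top.png

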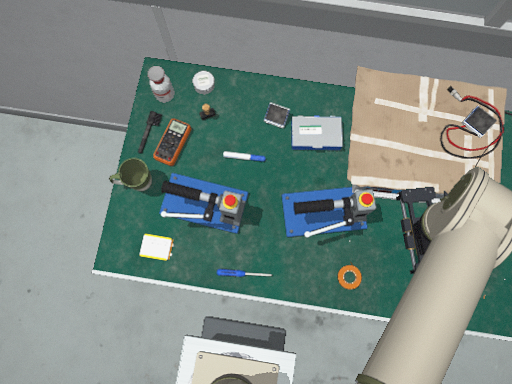

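The right button (366,199) is down and the left (230,201) is up. Both levers are back at rest, nothing else has moved, and the gripper is clear.

```bash
python3 -c "
from bench import r
print(r.close_job())"
```

```text
the job is handed in; nothing more can be done
None
```

I checked both levers, left first: the left one is sound (stopped at about 0.20 rad) and the right one is faulty (came in to the grip at about 0.41 rad), so I pushed the right stand's red button fully down, left the other up, and handed the job in at about 20 s.

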